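# Take a surface temperature reading in a guarded well

## Task

Slide the guard of the orange heater module fully open and leave it open. Then take the yellow thermometer wand, press its tip squarely on the copper pad at the centre of that module's well, gently, until the spring tip is about half in, hold it steady there for two seconds, and stand the wand back in its holster. Leave the blue module and everything else alone.

Things in the scene. Friction and masses are not known exactly. Their poses are not given: they have to be found in the camera images.
- wand: Yellow contact-thermometer wand, 184 mm long in all, 0.17 to 0.34 kg, loose, standing upright in the holster. Origin: centre of the underside of its black collar; z runs up the wand, away from its tip. Collar: 54 mm across, z 0 to 8 mm. Above it the yellow square handle 32 x 32 mm (sides along x and y), z 8 to 92 mm. Below it a steel stem 24 mm across down to z -58 mm, then the spring tip, whose end face is at z -84 mm when free.
- wand_grip (a point): middle of the yellow handle, 60 mm above the collar's underside (the place to grip)
- wand_tip (a point): centre of the end face of the brass spring tip (18 mm across); z points back up the wand. It moves with the spring.
- tip (a joint): how far the spring tip is pushed into the wand: 0 free, 0.014 m fully in. The spring needs 1.2 N to start and 0.6 N more per mm (half in: about 5.4 N; fully in: 9.6 N).
- holster: Grey stand fixed to the bench, top plate 80 x 100 mm at 105 mm height on two side cheeks, with a 34 mm square opening right through its middle (bench plate 6 mm thick below). The wand's collar rests on the plate, its stem hangs in the opening. Origin: on the bench under the opening's centre, z up.
- orange_unit: White heater module with orange guard, fixed to the bench, 172 mm deep, 150 mm wide, flat top at 112 mm height. Origin: on the bench, under its middle; x runs from its low front to its high back, y to the left seen from its front, z up. A flat aluminium face slopes from a 50 mm high front lip up to the top, at 30 degrees to the horizontal.
- orange_well (a point): Centre of the mouth of the round measuring well (50 mm across) in the sloping face of the orange module; 35 mm before and 35 mm to the right (-y) of the module's origin and 82 mm up. z points straight out of the face (30 degrees from vertical, towards the module's front), x up the slope, y to the left. A copper pad the size of the well lies parallel to the face at its bottom, at an unknown depth of 4 to 16 mm, different every time, and does not yield.
- orange_guard (a joint): how far the orange guard has slid to the module's left (+y): near 0 it covers the well, 0.070 m is fully open. It slides with about 2 N of friction and stays where it is left.
- orange_tab (a point): top centre of the orange guard's upright tab, which stands on the module's top: 30 mm (x) by 12 mm (y), 35 mm tall, top 157 mm above the bench. A 24 mm wide, 4 mm thick guard bar lies below it, top at 120 mm. The guard plate over the well is 60 mm wide (centred on the tab in y) and stands 5 mm above the face.
- blue_unit: The same module with a blue guard, not to be used. Same origin and axes.
- blue_tab (a point): top centre of the blue guard's tab, same make as the orange one
- reagent_bottle: clear loose reagent bottle, blue cap, 70 mm across, 150 mm high; bystander. Origin: centre of its underside.
- small_bottle: amber loose bottle, blue cap, 56 mm across, 120 mm high; bystander. Origin: centre of its underside.
- beaker: loose glass beaker, 70 mm across, 90 mm high; bystander. Origin: centre of its underside.
- jar: loose jar with white lid, 60 mm across, 70 mm high; bystander. Origin: centre of its underside.
- timer: loose grey bench timer, 70 x 100 mm, 38 mm high; bystander. Origin: centre of its underside.
Not all that is in view belongs to the job. Leave any purple look-alike of the orange_unit alone.

How it is judged:
On the way, in this order (a step that is already met when the one before it is completed fails the run):
1. the orange guard is slid open (at least 55 of 70 mm) while the wand is still in its holster (value of joint orange_guard above 0.055 m and distance of wand from where it was at the start of the episode below 0.02 m), for 0.2 s.
2. the wand's tip presses inside the orange well, within 9 mm of its centre each way, within 9 degrees of square, spring 3.5 to 10.5 mm in, steady for 1.5 s (x of wand_tip in the frame of orange_well between -0.009 and 0.009 m and y of wand_tip in the frame of orange_well between -0.009 and 0.009 m and z of wand_tip in the frame of orange_well below -0.002 m and angle between the z axis of wand and the z axis of orange_well, either way round below 0.157 rad and value of joint tip between 0.0035 and 0.0105 m and contact force between wand and orange_unit above 1 N and linear speed of wand below 0.015 m/s), for 1.5 s.
At the end, for the whole second after the job is handed in: The wand stands upright (within 0.06 rad) in the holster, collar down on the plate (origin 100 to 109 mm high, within 8 mm of the opening's centre), released and at rest; the orange guard is still at least 55 mm open (horizontal distance between wand and holster below 0.008 m and height (world z) of wand between 0.1 and 0.109 m and angle between wand's own z axis and vertical below 0.06 rad and linear speed of wand below 0.01 m/s and value of joint orange_guard above 0.055 m and contact force between the fingers and wand below 0.1 N); the robot touches nothing.
It fails at once if the wand is pressed on the orange module with more than 20 N (contact force between wand and orange_unit above 20 N).
It fails at once if the blue guard is moved more than 8 mm (distance of blue_tab from where it was at the start of the episode above 0.008 m).
It fails at once if the wand pushes on the blue module (over 2 N) (contact force between wand and blue_unit above 2 N).
It fails at once if a bystander (bottle, beaker, jar, timer) is moved more than 30 mm (distance of any of reagent_bottle, small_bottle, beaker, jar, timer from where it was at the start of the episode above 0.03 m).
It also fails if it takes over 67 s, if anything falls off the work surface, if the arm or the gripper's body presses on something with over 40 N, if the wrist force passes 120 N, or if a joint passes its speed limit or range.

## Robot

A 7-joint arm with a two-finger parallel gripper is mounted at the origin on the work surface. World frame = base frame: x ahead of the robot, y to its left, z up, the work surface at z = 0. Lengths are in m, angles in rad, forces in N, time in s.
With the tool pointing down it reaches from about 0.35 to 0.775 m from the base axis. Payload 3.1 kg.
Tool frame: the origin (TCP) lies midway between the tips of the shut fingers; the grasp point (between the pads) lies robot.grip_point_offset behind it (robot.grip_point_offset is the distance from the TCP to the grasp point, in m); z points along the fingers, y is the line along which they close (so a half turn about z gives the same grasp; the last joint's range is limited). The gripper opens to 85 mm and grips with 20 to 120 N. Pads are 22 mm wide; open, the fingers measure 114 mm over their backs; the gripper's body (76 mm by 85 mm) begins 54 mm behind the grasp point. The pads swing forward as they close: fully open they stand 13 mm farther back than shut.
Start: joints at [-1.265, 0.311, 0.014, 1.512, -0.004, 1.319, -0.027], TCP at [0.187, 0.517, 0.231] pointing down, gripper open.
Joint ranges: [-2.7, 2.7], [-0.3, 1.91], [-1.27, 1.3], [0.12, 2.57], [-1.44, 4.58], [0.2, 2.03], [-3.05, 3.05]. Speed limits (rad/s): [2.79, 2.79, 3.14, 3.14, 3.14, 3.14, 3.14].

## Interface

Orientations are given as a rotation vector (axis times angle).
In Python, from station import status, viewer, robot gives the robot as it stands.
- The arm moves only by the tool play_rows, never from a script. Its argument "steps" is a list of rows, each a list of 7 numbers: the shift along the tool's x, y, z in mm, then the turn, a rotation vector about the tool's x, y, z in degrees, then the opening, from 0 (shut) to 1 (fully open). In form: [[x, y, z, ax, ay, az, jaw], ...]. A call has 1 to 12 rows; each row is the pose to reach, as a shift and turn from the pose commanded when the call began, along the tool's axes at that moment; what a row does not reach only later rows make up. A row lasts 1/12 s, in which the tool goes at most 41.7 mm and 7.16 degrees, less where a joint would pass 70% of its speed; a pose out of reach is approached as far as the arm can. A call with a gripper value outside its range is refused whole. The fingers move at their own pace and stop on an object; "force" is the grip in N (left out, the last holds). Time passes only in rows, so rows that repeat a pose let the fingers close. It gives the time, the measured TCP pose, the force, the opening and the grip force at its end, in the units of the state.
- status.get_obs(): the state, without advancing time (a new reading comes with each control period).
- viewer.camera(name): name is "scene" or "top"; returns (picture, depth): 420x560x3 uint8, red, green, blue; 420x560 float32, m along the optical axis (not along the pixel's ray), 0 where there is no reading.
- viewer.get_calibration(name): a dict with "camera_matrix" (3x3 intrinsics, pixels), "position" and "attitude" of the camera in the world. Camera axes: x right, y down, z forward; pixel columns grow to the right and rows downward; lengths in m; the calibration is good to about 2 mm. A picture is of the moment at which its call begins. get_calibration takes no time and is no camera call.
- robot.sign_off(): hands the job in; it is judged then, once.
The state is a dict: "time": time; "joint_positions": joint angles; "qd": joint speeds; "joint_efforts": joint torques, N m; "tool_pos": TCP position; "eef_rot": TCP orientation; "ft_force": force on the tool from outside, world axes, zero at the start; "torque": the same for the moment, N m; "gripper_width": finger opening in m; "gripper_force": force on a finger pad.
Only numpy, scipy, OpenCV 4.12 (cv2) and the standard library are available. Lean on these libraries where they do the work, as an engineer would, in place of code of your own. Each camera call takes 0.05 s, during which the arm holds its last target. There are 200 camera calls.

## Working session

There is one attempt and no reset: what is moved stays moved. The work goes in short steps, Python scripts to look and compute and a tool call to move; the robot and the scene stay as the last step left them, time stands still between calls to the robot, and variables do not carry over. Pictures are saved under pics/ and viewed, at most 10 in all, crops included, and the job is handed in when it is done.

Besides the shell and the picture viewer there is one more tool, called after ">>>" in YAML: its name, and indented under it one key for each argument. play_rows: Moves the arm, as the interface text tells. Its arguments: {"type":"object","properties":{"steps":{"type":"array"},"force":{"type":"number"}},"required":["steps"]}

```bash
ls; mkdir -p pics; cat > h.py <<'E'
import numpy as np,cv2
from scipy.spatial.transform import Rotation as R
from station import status,viewer,robot
def cam(n):
    p,d=viewer.camera(n);c=viewer.get_calibration(n);return p,d,c
def att(c):
    a=np.array(c["attitude"],float)
    return a if a.shape==(3,3) else (R.from_rotvec(a) if a.size==3 else R.from_quat(a)).as_matrix()
def cloud(d,c):
    K=np.array(c["camera_matrix"]);v,u=np.mgrid[:d.shape[0],:d.shape[1]]
    P=np.stack([(u-K[0,2])/K[0,0]*d,(v-K[1,2])/K[1,1]*d,d],-1)
    W=P@att(c).T+np.array(c["position"]);W[d==0]=np.nan;return W
E
python3 - <<'E'
from h import *
for n in("scene","top"):
    p,d,c=cam(n);cv2.imwrite(f"pics/{n}0.png",cv2.resize(p[...,::-1],(784,588)));np.savez(f"{n}0.npz",p=p,d=d,W=cloud(d,c));print(c)
o=status.get_obs();print(o,robot.grip_point_offset)
E
```

```text
pics
{'camera_matrix': array([[386.16737761,   0.        , 287.71449301],
       [  0.        , 386.16737761, 209.38410837],
       [  0.        ,   0.        ,   1.        ]]), 'position': array([ 1.0948473 , -0.00288594,  1.19144565]), 'attitude': array([-1.90926871, -1.93976905,  0.53432283])}
{'camera_matrix': array([[516.23091788,   0.        , 275.05706816],
       [  0.        , 516.23091788, 212.13466058],
       [  0.        ,   0.        ,   1.        ]]), 'position': array([ 0.25373407, -0.00795764,  1.47435254]), 'attitude': array([-2.14090578,  2.14681573, -0.16782137])}
{'time': 0.1, 'joint_positions': array([-1.26468124,  0.31165138,  0.01402914,  1.512912  , -0.00441329,
        1.31920551, -0.02720511]), 'qd': array([ 0.00036659, -0.00073451, -0.00053831, -0.00282847, -0.00110611,
       -0.00222343, -0.00065739]), 'joint_efforts': array([ 5.32040267e-04, -3.80856299e+01,  1.46599445e-01, -2.31244433e+01,
        1.23795829e-02,  8.00264126e-03,  9.21262597e-06]), 'tool_pos': array([0.18723972, 0.51644295, 0.23032049]), 'eef_rot': array([-0.54349544, -3.09393284,  0.00333985]), 'ft_force': array([ 0.05906275, -0.69344428,  0.11297199]), 'torque': array([0.03063516, 0.04194713, 0.01508746]), 'gripper_force': 0.0, 'gripper_width': 0.0854023569455315} 0.0187
```

View pics/scene0.png

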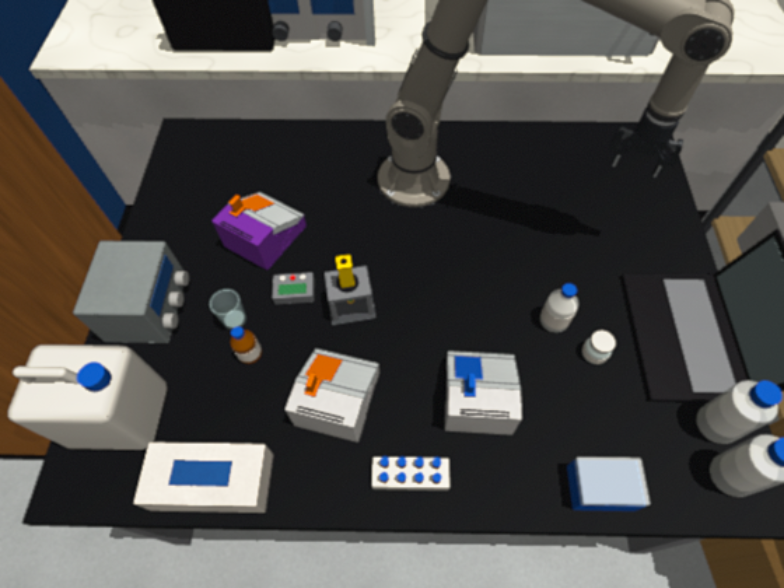

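View pics/top0.png

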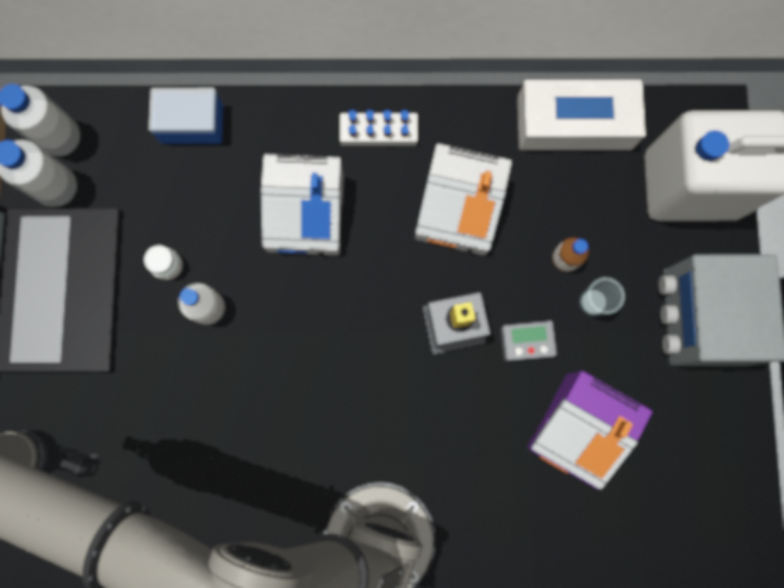

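The top view shows two orange-guarded modules: the white one at (463,197), which matches "white heater module", and the purple look-alike at (592,430). The blue module is at (302,203), and the wand in its holster is at (461,316). Next I'll measure and confirm with a crop.

```bash
python3 - <<'E'
from h import *
z=np.load("top0.npz");p,W=z["p"],z["W"]
hsv=cv2.cvtColor(p,cv2.COLOR_RGB2HSV)
v,u=np.mgrid[:420,:560]
box=lambda a,b,c,d:(u>a/1.4)&(u<b/1.4)&(v>c/1.4)&(v<d/1.4)
def rep(n,m):
    if m.sum()<3: print(n,m.sum());return
    Q=W[m];xy=Q[:,:2].astype(np.float32);r=cv2.minAreaRect(xy*1000)
    print(n,m.sum(),"mean",Q.mean(0).round(4),"med",np.median(Q,0).round(4),"rect",np.round(r[0],1),np.round(r[1],1),round(r[2],1))
H=W[...,2]
org=(hsv[...,0]>5)&(hsv[...,0]<20)&(hsv[...,1]>120);blu=(hsv[...,0]>100)&(hsv[...,0]<125)&(hsv[...,1]>120)
yel=(hsv[...,0]>22)&(hsv[...,0]<35)&(hsv[...,1]>120)
b=box(405,520,135,265)
rep("otab",b&org&(H>.148)&(H<.165));rep("oplate",b&org&(H<.135)&(H>.06))
rep("otop",b&(H>.107)&(H<.117));rep("oall",b&(H>.045)&(H<.118))
b=box(250,350,145,262)
rep("btab",b&blu&(H>.148));rep("btop",b&(H>.107)&(H<.117));rep("ball",b&(H>.045)&(H<.118))
b=box(415,500,285,360)
rep("plate",b&(H>.098)&(H<.108));rep("wandtop",b&yel&(H>.185));rep("yel",b&yel)
print(np.nanmax(H[b]))
for n,bb in dict(reag=box(175,230,275,330),jar=box(140,190,240,285),amber=box(545,595,230,275),beaker=box(575,630,275,320),timer=box(498,560,315,365)).items(): rep(n,bb&(H>.02))
s=np.load("scene0.npz");P=s["p"];W=s["W"];H=W[...,2];v,u=np.mgrid[:420,:560]
hsv=cv2.cvtColor(P,cv2.COLOR_RGB2HSV)
org=(hsv[...,0]>5)&(hsv[...,0]<20)&(hsv[...,1]>120);yel=(hsv[...,0]>22)&(hsv[...,0]<35)&(hsv[...,1]>120)
b=box(285,380,340,440);rep("S otab",b&org&(H>.148));rep("S otop",b&(H>.107)&(H<.117))
b=box(320,380,245,325);rep("S wtop",b&yel&(H>.185));rep("S plate",b&(H>.098)&(H<.108)&(hsv[...,1]<60))
a=cv2.resize(p[90:265,280:380,::-1],None,fx=3.4,fy=3.4,interpolation=2)[:595]
c=cv2.resize(P[170:320,190:280,::-1],None,fx=4,fy=4,interpolation=2)[:595]
k=np.zeros((600,720,3),np.uint8);k[:a.shape[0],:a.shape[1]]=a;k[:c.shape[0],350:350+c.shape[1]]=c;cv2.imwrite("pics/crop1.png",k)
E
```

```text
otab 43 mean [ 0.682  -0.2064  0.1552] med [ 0.6813 -0.2072  0.1556] rect [ 682.1 -206.8] [11.4 26.1] 76.8
oplate 579 mean [ 0.6343 -0.1945  0.0898] med [ 0.6335 -0.1962  0.0888] rect [ 648.4 -198.4] [ 53.7 107.4] 75.8
otop 1201 mean [ 0.7149 -0.1788  0.1114] med [ 0.716  -0.1763  0.1113] rect [ 705.1 -178.5] [149.9  95.3] 75.8
oall 3446 mean [ 0.6639 -0.1678  0.0915] med [ 0.6607 -0.1668  0.0973] rect [ 667.9 -170. ] [150.4 174.8] 76.6
btab 39 mean [0.679  0.1195 0.1543] med [0.6808 0.1191 0.1543] rect [678.4 119.2] [10.3 23.6] 88.8
btop 1220 mean [0.7064 0.152  0.1114] med [0.7082 0.1559 0.1113] rect [696.4 150.9] [150.1  95.2] 86.8
ball 3493 mean [0.6542 0.1524 0.0914] med [0.6516 0.1536 0.0971] rect [658.  153.5] [152.2 174. ] 87.0
plate 676 mean [ 0.421  -0.1539  0.104 ] med [ 0.4182 -0.1501  0.1043] rect [ 422.3 -154.6] [ 80.  100.6] 11.4
wandtop 127 mean [ 0.4193 -0.153   0.1963] med [ 0.4174 -0.1526  0.1962] rect [ 420.8 -154.2] [29.4 30.2] 11.6
yel 202 mean [ 0.4175 -0.1507  0.1781] med [ 0.4159 -0.1489  0.1944] rect [ 424.4 -153.4] [37.5 30.6] 11.0
0.20405561858085441
reag 
[... 266 characters left out ...]
ect [ 558.6 -387.1] [55.4 53. ] 43.5
beaker 460 mean [ 0.4707 -0.4469  0.0643] med [ 0.4718 -0.4547  0.0677] rect [ 468.8 -443.1] [68.4 67.1] 88.0
timer 904 mean [ 0.3852 -0.3011  0.0347] med [ 0.3846 -0.3015  0.0347] rect [ 386.3 -302.7] [ 70.5 102.1] 4.9
S otab 45 mean [ 0.6908 -0.2038  0.1562] med [ 0.6908 -0.2035  0.1564] rect [ 690.3 -204.8] [11.8 29.2] 78.7
S otop 1159 mean [ 0.725  -0.1751  0.1119] med [ 0.7258 -0.1722  0.1119] rect [ 715.3 -176.8] [150.4  88.6] 76.5
S wtop 98 mean [ 0.4307 -0.1511  0.1957] med [ 0.432  -0.1508  0.1961] rect [ 428.1 -152.1] [34.4 32.1] 12.7
S plate 413 mean [ 0.4344 -0.1506  0.104 ] med [ 0.4401 -0.1454  0.1042] rect [ 428.4 -151.8] [ 84.6 100.3] 12.0
```

View pics/crop1.png

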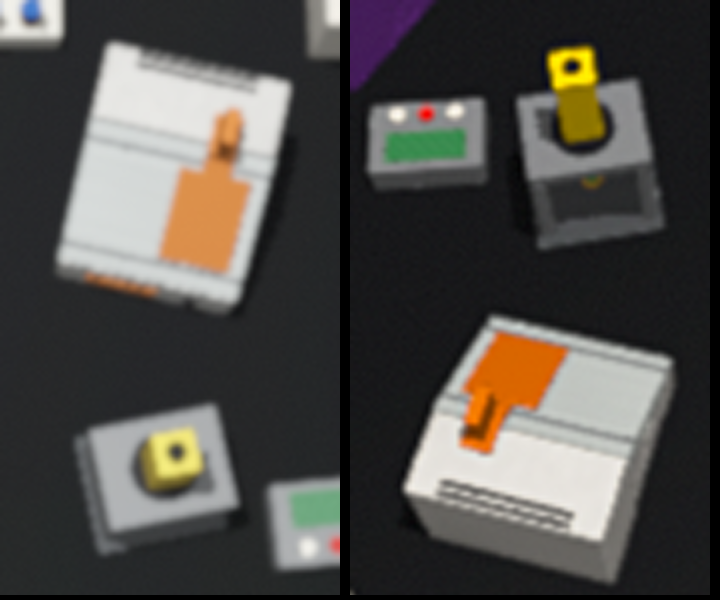

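The crop shows the white module with the orange guard shut on its right side (tab at crop (228,135)), and the wand in the holster below it. The purple unit is separate, so the white one is the target. The two cameras differ by about 7 mm in x, so I'll average them and then correct against the gripper.

```bash
cat >> h.py <<'E'
def rot(yaw,tilt=0,flip=0):
    "tool down, closing line y along world angle yaw(deg); tilt: z tips toward +x of (yaw-90) dir"
    y=np.array([np.cos(np.radians(yaw)),np.sin(np.radians(yaw)),0]);h=np.array([y[1],-y[0],0])
    t=np.radians(tilt);z=np.cos(t)*np.array([0,0,-1])+np.sin(t)*h
    if flip:y=-y
    return R.from_matrix(np.stack([np.cross(y,z),y,z],1))
def delta(pos,r):
    o=status.get_obs();c=R.from_rotvec(o["eef_rot"])
    d=c.inv().apply(np.array(pos)-o["tool_pos"])*1000;a=(c.inv()*r).as_rotvec(degrees=True)
    print("shift",d.round(1),"turn",a.round(2),"t",round(o["time"],2));return d,a
E
python3 - <<'E'
from h import *
o=status.get_obs();print(R.from_rotvec(o["eef_rot"]).as_matrix().round(3))
for f in(0,1): delta([.686,-.2055,.26],rot(76.4,0,f))
E
```

```text
[[-0.94   0.341 -0.001]
 [ 0.341  0.94  -0.002]
 [-0.    -0.002 -1.   ]]
shift [-715.  -508.8  -28.5] turn [-0.12 -0.   -6.33] t 0.1
shift [-715.  -508.8  -28.5] turn [ -0.     0.19 173.67] t 0.1
```

>>> play_rows:
  steps:
    - [-8,-6,-10,0,0,-0.5,1]
    - [-24,-17,-20,0,0,-1,1]
    - [-45,-32,-30,0,0,-1,1]
    - [-72,-51,-35,0,0,-2,1]
    - [-99,-70,-35,0,0,-2,1]
    - [-126,-89,-35,0,0,-3,1]
    - [-153,-108,-35,0,0,-3,1]
    - [-180,-127,-35,0,0,-4,1]
    - [-207,-146,-35,0,0,-4,1]
    - [-234,-165,-35,0,0,-5,1]
    - [-261,-184,-35,0,0,-6,1]
    - [-288,-203,-35,0,0,-6.3,1]

```text
time: 1.1
tool_pos: [0.3897, 0.2258, 0.267]
eef_rot: [0.372, 3.119, 0.001]
ft_force: [0.1, -0.4, 0.2]
gripper_width: 0.0851
gripper_force: 0.0
```

>>> play_rows:
  steps:
    - [-27,-19,0,0,0,0,1]
    - [-54,-38,0,0,0,0,0.9]
    - [-81,-57,0,0,0,0,0.8]
    - [-108,-76,0,0,0,0,0.7]
    - [-135,-95,0,0,0,0,0.6]
    - [-162,-114,0,0,0,0,0.6]
    - [-189,-133,0,0,0,0,0.6]
    - [-216,-152,0,0,0,0,0.6]
    - [-243,-171,0,0,0,0,0.6]
    - [-270,-190,0,0,0,0,0.6]
    - [-297,-209,0,0,0,0,0.6]
    - [-320,-225,0,0,0,0,0.6]

```text
time: 2.1
tool_pos: [0.6475, -0.069, 0.2667]
eef_rot: [0.375, 3.119, -0.002]
ft_force: [0.2, 0.6, 0.5]
gripper_width: 0.0513
gripper_force: 0.0
```

```bash
python3 - <<'E'
from h import *
print(status.get_obs()); delta([.686,-.2055,.2],rot(76.4))
E
```

```text
{'time': 2.1, 'joint_positions': array([-0.19833694,  0.5432543 ,  0.48827997,  1.13897273, -0.2443241 ,
        1.51428205,  1.57422775]), 'qd': array([ 0.57704158,  0.56804013,  0.00118793, -0.86428574, -0.24714456,
        0.32987804,  0.39464714]), 'joint_efforts': array([ -1.94218554, -48.70287895,   5.31109929, -21.22071147,
         0.18301127,  -0.19698255,  -0.25864662]), 'tool_pos': array([ 0.64747853, -0.06897773,  0.26670662]), 'eef_rot': array([ 3.74588879e-01,  3.11915834e+00, -1.59781149e-03]), 'ft_force': array([0.22746087, 0.59314702, 0.53418098]), 'torque': array([-0.03328344,  0.06643868,  0.04993279]), 'gripper_force': 0.0, 'gripper_width': 0.0512596480829182}
shift [ -69.7 -123.5   66.8] turn [-0.06  0.01 -0.1 ] t 2.1
```

>>> play_rows:
  steps:
    - [-10,-25,0,0,0,0,0.6]
    - [-20,-50,10,0,0,0,0.6]
    - [-30,-70,20,0,0,0,0.6]
    - [-40,-85,30,0,0,0,0.6]
    - [-45,-95,40,0,0,0,0.6]
    - [-45,-95,45,0,0,0,0.6]
    - [-45,-95,45,0,0,0,0.6]
    - [-45,-95,45,0,0,0,0.6]
    - [-45,-95,45,0,0,0,0.6]

```text
time: 2.85
tool_pos: [0.669, -0.1665, 0.2223]
eef_rot: [0.368, 3.119, 0.002]
ft_force: [0.1, 0.6, -0.4]
gripper_width: 0.0511
gripper_force: 0.0
```

```bash
python3 - <<'E'
from h import *
delta([.686,-.2055,.2],rot(76.4))
ims=[]
for n in("top","scene"):
    p,d,c=cam(n);o=status.get_obs()
    K=np.array(c["camera_matrix"]);Q=att(c).T@(o["tool_pos"]-np.array(c["position"]));uv=(K@Q/Q[2])[:2];print(n,uv.round(1),o["tool_pos"].round(4))
    y,x=int(uv[1]),int(uv[0]);a=cv2.resize(p[max(0,y-70):y+70,x-48:x+48,::-1],(384,560),interpolation=2)
    cv2.drawMarker(a,(int((uv[0]-x+48)*4),int((uv[1]-max(0,y-70))*4)),(255,0,255),0,14,1);ims.append(a)
    np.savez(n+"1.npz",p=p,d=d,W=cloud(d,c))
cv2.imwrite("pics/c2.png",np.hstack(ims))
E
```

```text
shift [-25.6 -34.   22.3] turn [0.1  0.06 0.16] t 2.85
top [335.8 124.5] [ 0.6691 -0.1668  0.2225]
scene [231.9 254.7] [ 0.669  -0.1671  0.2225]
```

View pics/c2.png

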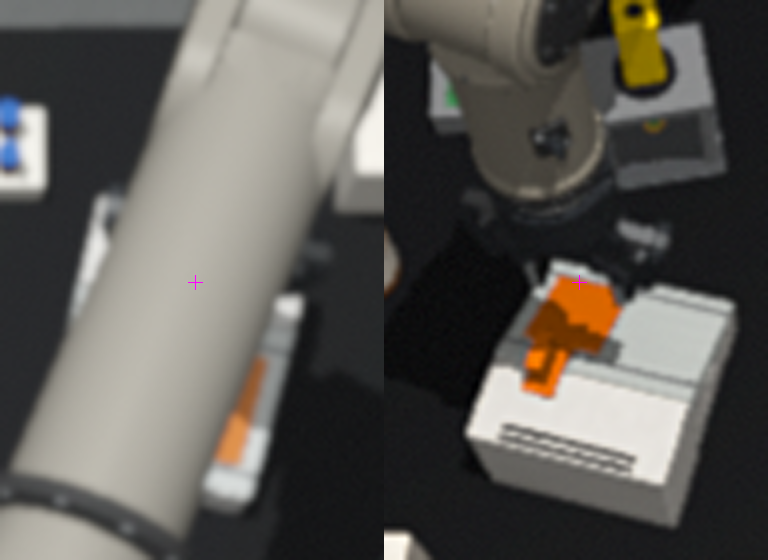

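The scene view shows the fingertips at (535,278) and (625,290), straddling the projected TCP, so the scene calibration agrees with the robot. The tab is at (547,362). Next I move over the tab and go down.

>>> play_rows:
  steps:
    - [-9,-12,0,0,0,0,0.6]
    - [-18,-24,0,0,0,0,0.6]
    - [-27,-34,0,0,0,0,0.6]
    - [-27,-34,10,0,0,0,0.6]
    - [-27,-34,20,0,0,0,0.6]
    - [-27,-34,35,0,0,0,0.6]
    - [-27,-34,50,0,0,0,0.6]
    - [-27,-34,65,0,0,0,0.6]
    - [-27,-34,80,0,0,0,0.6]
    - [-27,-34,91,0,0,0,0.6]
    - [-27,-34,91,0,0,0,0.6]
    - [-27,-34,91,0,0,0,0.6]

```text
time: 3.95
tool_pos: [0.6861, -0.2067, 0.1293]
eef_rot: [-0.37, -3.118, -0.002]
ft_force: [1.1, 0.7, -0.0]
gripper_width: 0.0512
gripper_force: 0.0
```

```bash
python3 - <<'E'
from h import *
p,d,c=cam("scene");cv2.imwrite("pics/c3.png",cv2.resize(p[180:330,190:320,::-1],None,fx=4,fy=4,interpolation=2))
delta([.688,-.205,.13],rot(76.4))
E
```

```text
shift [-0.6  2.7  0.6] turn [0.02 0.02 0.03] t 4.0
```

View pics/c3.png

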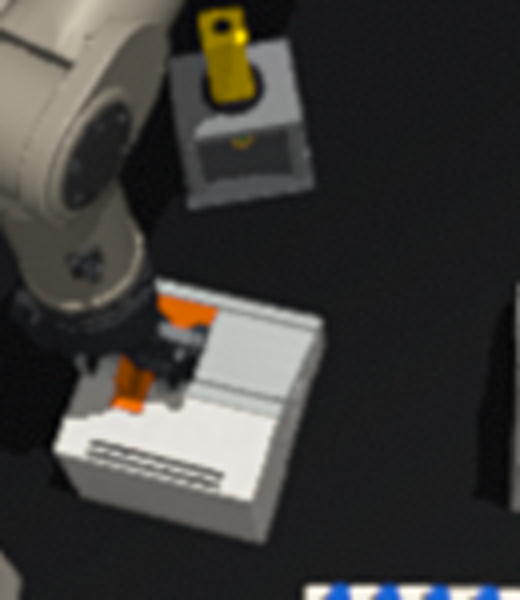

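The fingers straddle the orange tab at (130,385), and the wand is still standing in its holster. Now I narrow the jaws and push along +y.

>>> play_rows:
  steps:
    - [0,0,0,0,0,0,0.4]
    - [0,0,0,0,0,0,0.25]
    - [0,0,0,0,0,0,0.25]
    - [0,6,0,0,0,0,0.25]
    - [0,14,0,0,0,0,0.25]
    - [0,22,0,0,0,0,0.25]
    - [0,30,0,0,0,0,0.25]
    - [0,38,0,0,0,0,0.25]
    - [0,46,0,0,0,0,0.25]
    - [0,54,0,0,0,0,0.25]
    - [0,60,0,0,0,0,0.25]
    - [0,64,0,0,0,0,0.25]

```text
time: 5.0
tool_pos: [0.7023, -0.1442, 0.1303]
eef_rot: [0.37, 3.119, 0.001]
ft_force: [-0.2, -2.4, 2.0]
gripper_width: 0.0217
gripper_force: 1.1
```

>>> play_rows:
  steps:
    - [0,2,0,0,0,0,0.25]
    - [0,4,0,0,0,0,0.25]
    - [0,5,0,0,0,0,0.25]
    - [0,5,0,0,0,0,0.25]

```text
time: 5.33
tool_pos: [0.703, -0.1409, 0.1301]
eef_rot: [0.373, 3.119, 0.001]
ft_force: [-0.1, -0.9, 0.6]
gripper_width: 0.0216
gripper_force: 0.6
```

>>> play_rows:
  steps:
    - [0,2,0,0,0,0,0.25]
    - [0,3,0,0,0,0,0.25]
    - [0,4,0,0,0,0,0.25]
    - [0,4,0,0,0,0,0.25]

```text
time: 5.67
tool_pos: [0.7039, -0.1371, 0.1302]
eef_rot: [0.372, 3.119, 0.0]
ft_force: [0.6, -1.6, -0.5]
gripper_width: 0.0213
gripper_force: 0.9
```

>>> play_rows:
  steps:
    - [0,1,0,0,0,0,0.25]
    - [0,2,0,0,0,0,0.25]
    - [0,2,0,0,0,0,0.25]

```text
time: 5.92
tool_pos: [0.7042, -0.1359, 0.1302]
eef_rot: [-0.373, -3.119, 0.001]
ft_force: [0.8, -3.6, -0.4]
gripper_width: 0.021
gripper_force: 1.4
```

>>> play_rows:
  steps:
    - [0,-3,0,0,0,0,0.4]
    - [0,-3,0,0,0,0,0.6]
    - [0,-3,-10,0,0,0,0.6]
    - [0,-3,-30,0,0,0,0.6]
    - [0,-3,-60,0,0,0,0.7]
    - [0,-3,-90,0,0,0,0.8]
    - [0,-3,-120,0,0,0,0.9]
    - [10,-3,-140,0,0,0,1]
    - [30,-3,-150,0,0,0,1]
    - [55,-3,-150,0,0,0,1]
    - [75,-3,-150,0,0,0,1]
    - [75,-3,-150,0,0,0,1]

```text
time: 6.92
tool_pos: [0.6271, -0.1191, 0.282]
eef_rot: [-0.372, -3.117, -0.005]
ft_force: [0.4, -0.1, -1.0]
gripper_width: 0.0857
gripper_force: 0.0
```

```bash
python3 - <<'E'
from h import *
print(status.get_obs()["tool_pos"])
delta([.42,-.154,.28],rot(101.5))
E
```

```text
[ 0.62714499 -0.11913353  0.28203658]
shift [193.1 -82.7   2.3] turn [  0.19  -0.1  -25.12] t 6.92
```

>>> play_rows:
  steps:
    - [8,-4,0,0,0,-2,1]
    - [25,-11,0,0,0,-5,1]
    - [45,-20,0,0,0,-8,1]
    - [68,-29,0,0,0,-11,1]
    - [90,-39,0,0,0,-14,1]
    - [113,-48,0,0,0,-17,1]
    - [135,-58,0,0,0,-20,1]
    - [158,-68,0,0,0,-23,1]
    - [178,-76,0,0,0,-25,1]
    - [190,-82,0,0,0,-25,1]
    - [193,-83,0,0,0,-25,1]
    - [193,-83,0,0,0,-25,1]

```text
time: 7.92
tool_pos: [0.4237, -0.1559, 0.2813]
eef_rot: [-0.31, 3.124, 0.001]
ft_force: [0.2, 0.5, 0.2]
gripper_width: 0.0853
gripper_force: 0.0
```

```bash
python3 - <<'E'
from h import *
delta([.425,-.153,.28],rot(101.5))
o=status.get_obs()
p,d,c=cam("scene");W=cloud(d,c);hsv=cv2.cvtColor(p,cv2.COLOR_RGB2HSV);H=W[...,2];v,u=np.mgrid[:420,:560]
org=(hsv[...,0]>5)&(hsv[...,0]<20)&(hsv[...,1]>120)&(v>230)&(v<320)&(H>.148)&(u>190)
Q=W[org];print(org.sum(),Q.mean(0),cv2.minAreaRect((Q[:,:2]*1000).astype(np.float32)))
K=np.array(c["camera_matrix"])
a=cv2.resize(p[130:320,170:360,::-1],None,fx=3.1,fy=3.1,interpolation=2)
def mk(P,col):
    q=att(c).T@(np.array(P)-np.array(c["position"]));uv=(K@q/q[2])[:2];cv2.drawMarker(a,tuple(int(t) for t in (uv-[170,130])*3.1+1),col,0,10,1)
T=R.from_rotvec(o["eef_rot"])
for s in(-1,1): mk(o["tool_pos"]+T.apply([0,s*.0425,-.013]),(255,0,255))
ya=np.radians(11.5);ex=np.array([np.cos(ya),np.sin(ya)]);ey=np.array([-ex[1],ex[0]])
for ctr,col in(([.4281,-.1521],(0,255,0)),([.4208,-.1542],(255,255,0))):
  for i in(-1,1):
    for j in(-1,1): mk([*(np.array(ctr)+.016*(i*ex+j*ey)),.197],col)
# well, from scene module estimate
y=np.radians(-13.6);mx=np.array([np.cos(y),np.sin(y)]);my=np.array([-mx[1],mx[0]])
for ctr,col in(([.6749,-.168],(0,255,0)),([.6679,-.170],(255,255,0))):
  mk([*(np.array(ctr)-.035*mx-.035*my),.082],col)
cv2.imwrite("pics/c4.png",a)
E
```

```text
shift [-1.8  2.6  1.3] turn [ 0.02  0.14 -0.18] t 7.92
49 [ 0.70727646 -0.13818771  0.15568574] ((706.8108520507812, -138.1712646484375), (11.394915580749512, 29.340023040771484), 77.39253234863281)
```

View pics/c4.png

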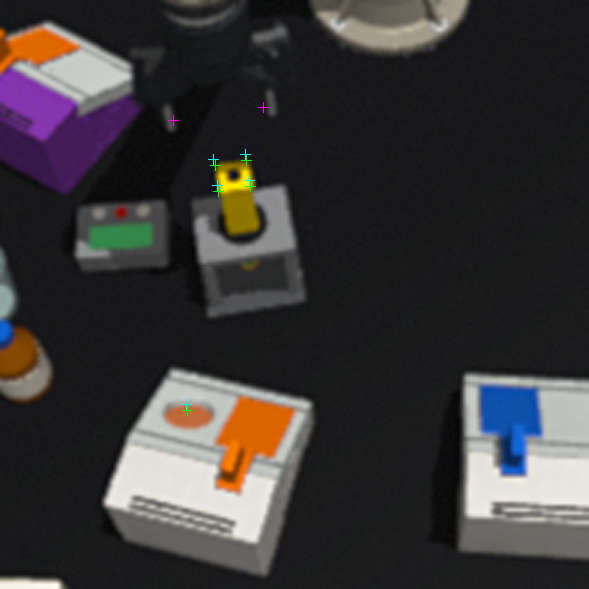

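The guard moved 68.6 mm, so it is open. The pad shows in the well at (188,415). The fingertips appear about 1.5 px right of and below their markers, so true positions are about 4 mm nearer and 3 mm further right than the scene readings. That puts the wand at about (0.424, -0.1535). Going down to grip it.

>>> play_rows:
  steps:
    - [-1,2,12,0,0,0,1]
    - [-1,2,30,0,0,0,1]
    - [-1,2,48,0,0,0,1]
    - [-1,2,66,0,0,0,1]
    - [-1,2,84,0,0,0,1]
    - [-1,2,102,0,0,0,1]
    - [-1,2,118,0,0,0,1]
    - [-1,2,130,0,0,0,1]
    - [-1,2,137,0,0,0,1]
    - [-1,2,137,0,0,0,1]
    - [-1,2,137,0,0,0,1]

```text
time: 8.88
tool_pos: [0.425, -0.1535, 0.1433]
eef_rot: [0.312, -3.126, 0.0]
ft_force: [-0.4, -0.3, 0.4]
gripper_width: 0.0854
gripper_force: 0.0
```

>>> play_rows:
  force: 20
  steps:
    - [0,0,0,0,0,0,0.7]
    - [0,0,0,0,0,0,0.55]
    - [0,0,0,0,0,0,0.45]
    - [0,0,0,0,0,0,0.4]
    - [0,0,0,0,0,0,0.37]
    - [0,0,0,0,0,0,0.34]
    - [0,0,0,0,0,0,0.3]
    - [0,0,0,0,0,0,0.2]
    - [0,0,0,0,0,0,0.1]
    - [0,0,0,0,0,0,0]

```text
time: 9.72
tool_pos: [0.4246, -0.1539, 0.1438]
eef_rot: [-0.311, 3.125, -0.001]
ft_force: [-0.6, 0.0, 4.5]
gripper_width: 0.0318
gripper_force: 21.8
```

>>> play_rows:
  force: 70
  steps:
    - [0,0,0,0,0,0,0]
    - [0,0,0,0,0,0,0]
    - [0,0,-4,0,0,0,0]
    - [0,0,-12,0,0,0,0]
    - [0,0,-24,0,0,0,0]
    - [0,0,-38,0,0,0,0]
    - [0,0,-52,0,0,0,0]
    - [0,0,-68,0,0,0,0]
    - [0,0,-84,0,0,0,0]
    - [0,0,-98,0,0,0,0]
    - [0,0,-108,0,0,0,0]
    - [0,0,-110,0,0,0,0]

```text
time: 10.72
tool_pos: [0.4248, -0.1538, 0.2549]
eef_rot: [-0.311, 3.124, -0.001]
ft_force: [0.3, -0.5, -1.8]
gripper_width: 0.0309
gripper_force: 69.4
```

```bash
cat >> h.py <<'E'
yw=-13.6;MX=np.array([np.cos(np.radians(yw)),np.sin(np.radians(yw)),0]);MY=np.array([-MX[1],MX[0],0])
ORG=np.array([.671,-.1705,0]);WELL=ORG-.035*MX-.035*MY+[0,0,.082]
N=-.5*MX+np.sqrt(.75)*np.array([0,0,1])
# grasp: wand tip is L ahead of TCP along tool z
def well_rot(extra=0): # tilt of holster-grip orientation by smallest turn
    z0=np.array([0,0,-1.]);ax=np.cross(z0,-N);ax/=np.linalg.norm(ax)
    return R.from_rotvec(ax*np.radians(30))*rot(101.5+extra)
E
python3 - <<'E'
from h import *
o=status.get_obs();print(o["time"],o["tool_pos"],o["ft_force"],o["gripper_width"],o["joint_positions"].round(2))
L=.105-.084 # tip height in holster
L=.1438-.021;print("L",L,WELL,N)
for h in(.08,.03):
    delta(WELL+N*(h+L),well_rot(-25));delta(WELL+N*(h+L),well_rot())
    print(WELL+N*(h+L))
E
```

```text
10.7167 [ 0.42483865 -0.15383951  0.25486076] [ 0.32440158 -0.54665643 -1.75371526] 0.030934279903716527 [-0.12  0.09  0.47  1.73 -0.04  1.32  2.13]
L 0.1228 [ 0.62875139 -0.19628866  0.082     ] [-0.4859805   0.11757106  0.8660254 ]
shift [-99.6 -39.   -2.5] turn [  6.54 -29.36  24.32] t 10.72
shift [-99.6 -39.   -2.5] turn [ 12.65 -27.04  -0.11] t 10.72
[ 0.53019455 -0.17244525  0.25762995]
shift [-122.2  -49.6   40.9] turn [  6.54 -29.36  24.32] t 10.72
shift [-122.2  -49.6   40.9] turn [ 12.65 -27.04  -0.11] t 10.72
[ 0.55449357 -0.1783238   0.21432868]
```

>>> play_rows:
  steps:
    - [-5,-2,-3,0.6,-1.3,0,0]
    - [-13,-5,-6,1.6,-3.5,0,0]
    - [-24,-9,-6,3,-6.5,0,0]
    - [-36,-14,-6,4.6,-9.8,0,0]
    - [-48,-19,-5,6.1,-13,0,0]
    - [-60,-23,-4,7.6,-16.2,0,0]
    - [-72,-28,-3,9.1,-19.4,0,0]
    - [-84,-33,-3,10.6,-22.7,0,0]
    - [-93,-36,-3,11.8,-25.2,0,0]
    - [-99,-39,-3,12.6,-27,0,0]
    - [-100,-39,-3,12.6,-27,0,0]
    - [-100,-39,-3,12.6,-27,0,0]

```text
time: 11.72
tool_pos: [0.5286, -0.1716, 0.2546]
eef_rot: [-0.262, 2.632, -0.231]
ft_force: [0.1, -0.8, -2.8]
gripper_width: 0.0311
gripper_force: 69.4
```

```bash
python3 - <<'E'
from h import *
L=.1228
o=status.get_obs();T=R.from_rotvec(o["eef_rot"]);print(o["ft_force"],"ang",np.degrees(np.arccos(-T.apply([0,0,1])@N)))
delta(WELL+N*(.02+L),well_rot())
ims=[]
for n in("scene","top"):
    p,d,c=cam(n);K=np.array(c["camera_matrix"])
    def pr(P):
        q=att(c).T@(np.array(P)-np.array(c["position"]));return (K@q/q[2])[:2]
    tip=o["tool_pos"]+T.apply([0,0,L]);t=pr(tip);w=pr(WELL);print(n,t,w)
    y,x=int(w[1]),int(w[0]);x0,y0=x-48,y-70
    a=cv2.resize(p[y0:y0+140,x0:x0+96,::-1],(384,560),interpolation=2)
    for P,col in((tip,(255,0,255)),(WELL,(0,255,0)),(WELL-N*.01,(255,255,0)),(o["tool_pos"]+T.apply([0,0,L-.084]),(255,0,255))):
        cv2.drawMarker(a,tuple(int(s) for s in (pr(P)-[x0,y0]+.5)*4),col,0,12,1)
    ims.append(a)
cv2.imwrite("pics/c5.png",np.hstack(ims))
E
```

```text
[ 0.05995016 -0.77619048 -2.81189794] ang 0.4250345067320003
shift [-3.  -1.9 58.2] turn [ 0.17 -0.39 -0.11] t 11.72
scene [231.33844764 239.67324817] [229.53187331 261.01395281]
top [340.27928226 163.32272064] [340.66105049 154.65374794]
```

View pics/c5.png

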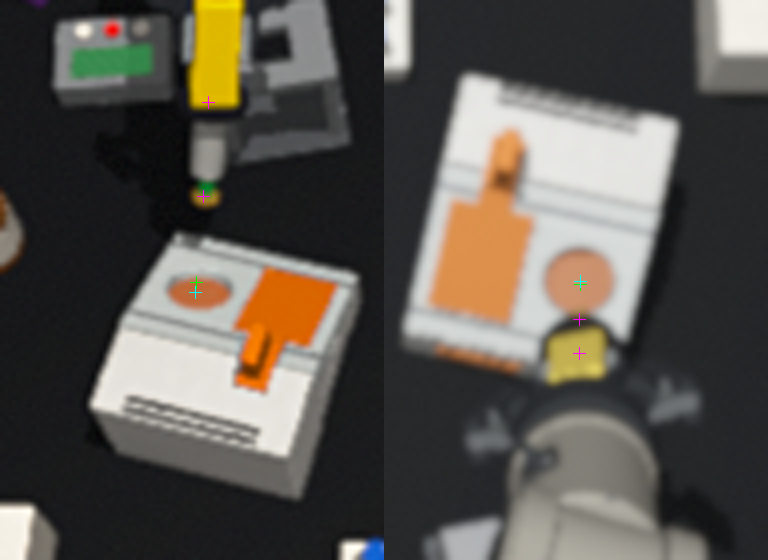

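Both views agree. In the scene view the tip (206,198) and well (200,291) lie within about 2 px of their projections. In the top view the well (579,281) falls on its marker. Now I approach along the axis.

>>> play_rows:
  steps:
    - [-1,0,5,0,0,0,0]
    - [-1,-1,12,0,0,0,0]
    - [-2,-1,20,0,0,0,0]
    - [-2,-1,28,0,-0.4,0,0]
    - [-3,-2,36,0,-0.4,0,0]
    - [-3,-2,44,0,-0.4,0,0]
    - [-3,-2,51,0,-0.4,0,0]
    - [-3,-2,56,0,-0.4,0,0]
    - [-3,-2,58,0,-0.4,0,0]
    - [-3,-2,58,0,-0.4,0,0]
    - [-3,-2,58,0,-0.4,0,0]
    - [-3,-2,58,0,-0.4,0,0]

```text
time: 12.82
tool_pos: [0.561, -0.1803, 0.2083]
eef_rot: [-0.262, 2.62, -0.231]
ft_force: [0.8, 0.2, -2.9]
gripper_width: 0.0311
gripper_force: 69.4
```

```bash
cat > f.py <<'E'
from h import *
L=.1228
o=status.get_obs();T=R.from_rotvec(o["eef_rot"]);t=o["tool_pos"]+T.apply([0,0,L])-WELL
print("t",round(o["time"],2),"F.n",round(o["ft_force"]@N,2),o["ft_force"].round(2),"ang",round(np.degrees(np.arccos(-T.apply([0,0,1])@N)),2),"tip x,y,z mm",(1000*np.array([t@np.cross(MY,N),t@MY,t@N])).round(1))
E
python3 f.py
```

```text
t 12.82 F.n -2.85 [ 0.82  0.19 -2.85] ang 0.26 tip x,y,z mm [ 3.3 -0.1 21.4]
```

>>> play_rows:
  steps:
    - [1,0,3,0,0,0,0]
    - [2,0,6,0,0,0,0]
    - [3,0,9,0,0,0,0]
    - [3,0,12,0,0,0,0]
    - [3,0,15,0,0,0,0]
    - [3,0,18,0,0,0,0]
    - [3,0,20,0,0,0,0]
    - [3,0,22,0,0,0,0]
    - [3,0,22,0,0,0,0]
    - [3,0,22,0,0,0,0]

```text
time: 13.65
tool_pos: [0.569, -0.1835, 0.1872]
eef_rot: [-0.262, 2.622, -0.231]
ft_force: [-0.7, -0.9, -2.6]
gripper_width: 0.0312
gripper_force: 69.5
```

```bash
python3 f.py
```

```text
t 13.65 F.n -1.96 [-0.75 -0.91 -2.56] ang 0.21 tip x,y,z mm [-0.  -1.3 -1.1]
```

>>> play_rows:
  steps:
    - [0,0,1,0,0,0,0]
    - [0,0,2,0,0,0,0]
    - [0,0,3,0,0,0,0]
    - [0,0,4,0,0,0,0]
    - [0,0,4,0,0,0,0]
    - [0,0,4,0,0,0,0]

```text
time: 14.15
tool_pos: [0.5709, -0.1839, 0.1838]
eef_rot: [-0.262, 2.622, -0.231]
ft_force: [0.2, -0.0, -2.4]
gripper_width: 0.0315
gripper_force: 69.5
```

```bash
python3 f.py
```

```text
t 14.15 F.n -2.19 [ 0.18 -0.05 -2.42] ang 0.21 tip x,y,z mm [-0.  -1.3 -5. ]
```

>>> play_rows:
  steps:
    - [0,0,1,0,0,0,0]
    - [0,0,2,0,0,0,0]
    - [0,0,3,0,0,0,0]
    - [0,0,3,0,0,0,0]
    - [0,0,3,0,0,0,0]

```text
time: 14.57
tool_pos: [0.5723, -0.1843, 0.1811]
eef_rot: [-0.262, 2.622, -0.231]
ft_force: [-0.2, -0.4, -3.0]
gripper_width: 0.0312
gripper_force: 69.5
```

```bash
python3 f.py
```

```text
t 14.57 F.n -2.57 [-0.16 -0.36 -3.01] ang 0.21 tip x,y,z mm [-0.1 -1.3 -8.1]
```

>>> play_rows:
  steps:
    - [0,0,1,0,0,0,0]
    - [0,0,2,0,0,0,0]
    - [0,0,3,0,0,0,0]
    - [0,0,3,0,0,0,0]
    - [0,0,3,0,0,0,0]

```text
time: 14.98
tool_pos: [0.5739, -0.1846, 0.1788]
eef_rot: [-0.262, 2.621, -0.231]
ft_force: [-0.8, 0.4, -0.7]
gripper_width: 0.0312
gripper_force: 69.6
```

```bash
python3 f.py
```

```text
t 14.98 F.n -0.15 [-0.8   0.43 -0.68] ang 0.23 tip x,y,z mm [  0.2  -1.2 -10.9]
```

Contact at about 2 N. Next I go 5 mm further in, gently.

>>> play_rows:
  steps:
    - [0,0,1,0,0,0,0]
    - [0,0,2,0,0,0,0]
    - [0,0,3,0,0,0,0]
    - [0,0,4,0,0,0,0]
    - [0,0,5,0,0,0,0]
    - [0,0,5,0,0,0,0]
    - [0,0,5,0,0,0,0]

```text
time: 15.57
tool_pos: [0.5763, -0.1852, 0.1745]
eef_rot: [-0.262, 2.621, -0.231]
ft_force: [-3.5, 0.4, 1.4]
gripper_width: 0.0312
gripper_force: 69.9
```

```bash
python3 - <<'E'
import runpy
from h import *
F=[]
for i in range(4): viewer.camera("top");F.append(status.get_obs()["ft_force"]@N)
print(np.round(F,2),np.mean(F));runpy.run_path("f.py")
E
```

```text
[3.1  1.56 2.81 3.13] 2.646975154381162
t 15.77 F.n 3.13 [-2.32  1.14  2.15] ang 0.23 tip x,y,z mm [  0.3  -1.3 -15.9]
```

The force is about 5 N, which puts the spring about 6.5 mm in. Holding for more than two seconds.

>>> play_rows:
  steps:
    - [0,0,0,0,0,0,0]
    - [0,0,0,0,0,0,0]
    - [0,0,0,0,0,0,0]
    - [0,0,0,0,0,0,0]
    - [0,0,0,0,0,0,0]
    - [0,0,0,0,0,0,0]
    - [0,0,0,0,0,0,0]
    - [0,0,0,0,0,0,0]
    - [0,0,0,0,0,0,0]
    - [0,0,0,0,0,0,0]
    - [0,0,0,0,0,0,0]
    - [0,0,0,0,0,0,0]

```text
time: 16.77
tool_pos: [0.5764, -0.1852, 0.1745]
eef_rot: [-0.262, 2.621, -0.231]
ft_force: [-2.2, 0.6, 2.6]
gripper_width: 0.0313
gripper_force: 69.9
```

>>> play_rows:
  steps:
    - [0,0,0,0,0,0,0]
    - [0,0,0,0,0,0,0]
    - [0,0,0,0,0,0,0]
    - [0,0,0,0,0,0,0]
    - [0,0,0,0,0,0,0]
    - [0,0,0,0,0,0,0]
    - [0,0,0,0,0,0,0]
    - [0,0,0,0,0,0,0]
    - [0,0,0,0,0,0,0]
    - [0,0,0,0,0,0,0]
    - [0,0,0,0,0,0,0]
    - [0,0,0,0,0,0,0]

```text
time: 17.77
tool_pos: [0.5763, -0.1853, 0.1744]
eef_rot: [-0.262, 2.621, -0.231]
ft_force: [-1.3, 0.9, 2.5]
gripper_width: 0.0311
gripper_force: 70.0
```

>>> play_rows:
  steps:
    - [0,0,-2,0,0,0,0]
    - [0,0,-5,0,0,0,0]
    - [0,0,-10,0,0,0,0]
    - [0,0,-18,0,0,0,0]
    - [0,0,-27,0,0,0,0]
    - [0,0,-38,0,0,0,0]
    - [0,0,-50,0,0,0,0]
    - [0,0,-62,0,0,0,0]
    - [0,0,-75,0,0,0,0]
    - [0,0,-86,0,0,0,0]
    - [0,0,-95,0,0,0,0]
    - [0,0,-98,0,0,0,0]

```text
time: 18.77
tool_pos: [0.5283, -0.174, 0.2611]
eef_rot: [-0.262, 2.619, -0.232]
ft_force: [-0.1, 0.4, -1.6]
gripper_width: 0.0312
gripper_force: 69.6
```

```bash
python3 f.py; python3 - <<'E'
from h import *
delta([.4246,-.1539,.256],R.from_rotvec([-.311,3.125,-.001]))
E
```

```text
t 18.77 F.n -1.24 [-0.15  0.4  -1.57] ang 0.36 tip x,y,z mm [ 1.2 -1.6 83.7]
shift [ 86.9  35.3 -48.9] turn [-12.59  27.49   0.04] t 18.77
```

>>> play_rows:
  steps:
    - [5,2,-3,-0.7,1.5,0,0]
    - [13,5,-8,-1.9,4.1,0,0]
    - [22,9,-13,-3.2,7,0,0]
    - [32,13,-19,-4.6,10,0,0]
    - [42,17,-24,-6.1,13.3,0,0]
    - [52,21,-30,-7.5,16.5,0,0]
    - [62,25,-35,-9,19.6,0,0]
    - [72,29,-41,-10.5,22.8,0,0]
    - [80,33,-45,-11.7,25.5,0,0]
    - [86,35,-48,-12.5,27.2,0,0]
    - [87,35,-49,-12.6,27.5,0,0]
    - [87,35,-49,-12.6,27.5,0,0]

```text
time: 19.77
tool_pos: [0.425, -0.1543, 0.2543]
eef_rot: [0.312, -3.125, 0.002]
ft_force: [0.9, -1.2, -1.3]
gripper_width: 0.0314
gripper_force: 69.4
```

```bash
viewer=1; python3 - <<'E'
from h import *
viewer.camera("top")
print(status.get_obs()["tool_pos"]);delta([.4246,-.1539,.1445],R.from_rotvec([-.311,3.125,-.001]))
E
```

```text
[ 0.42494561 -0.15425239  0.25434226]
shift [  0.2   0.5 109.8] turn [-0.01 -0.11  0.03] t 19.82
```

>>> play_rows:
  steps:
    - [0,0,5,0,0,0,0]
    - [0,0.5,14,0,0,0,0]
    - [0,0.5,25,0,0,0,0]
    - [0,0.5,36,0,0,0,0]
    - [0,0.5,48,0,0,0,0]
    - [0,0.5,60,0,0,0,0]
    - [0,0.5,72,0,0,0,0]
    - [0,0.5,84,0,0,0,0]
    - [0,0.5,94,0,0,0,0]
    - [0,0.5,101,0,0,0,0]
    - [0,0.5,105,0,0,0,0]
    - [0,0.5,105,0,0,0,0]

```text
time: 20.82
tool_pos: [0.4236, -0.1534, 0.1485]
eef_rot: [0.312, -3.123, -0.0]
ft_force: [-0.0, 0.1, -2.0]
gripper_width: 0.0312
gripper_force: 69.4
```

>>> play_rows:
  steps:
    - [0,0,1,0,0,0,0]
    - [0,0,2,0,0,0,0]
    - [0,0,3,0,0,0,0]
    - [0,0,4,0,0,0,0]
    - [0,0,4,0,0,0,0]
    - [0,0,4,0,0,0,0]

```text
time: 21.32
tool_pos: [0.4243, -0.1536, 0.1455]
eef_rot: [0.312, -3.124, 0.001]
ft_force: [-0.5, -0.7, -2.4]
gripper_width: 0.0312
gripper_force: 69.4
```

>>> play_rows:
  steps:
    - [0,0,0.5,0,0,0,0]
    - [0,0,1,0,0,0,0]
    - [0,0,1.5,0,0,0,0]
    - [0,0,1.5,0,0,0,0]

```text
time: 21.65
tool_pos: [0.4243, -0.1536, 0.144]
eef_rot: [0.312, -3.124, 0.001]
ft_force: [-0.8, 0.6, -1.5]
gripper_width: 0.0311
gripper_force: 69.6
```

>>> play_rows:
  steps:
    - [0,0,0.5,0,0,0,0]
    - [0,0,1,0,0,0,0]
    - [0,0,1,0,0,0,0]
    - [0,0,1,0,0,0,0]

```text
time: 21.98
tool_pos: [0.4243, -0.1537, 0.144]
eef_rot: [0.312, -3.125, -0.0]
ft_force: [-2.7, 0.9, 5.3]
gripper_width: 0.0315
gripper_force: 70.7
```

Seated: the force rose to +5 N. Releasing and retreating.

>>> play_rows:
  force: 20
  steps:
    - [0,0,0,0,0,0,0.1]
    - [0,0,0,0,0,0,0.3]
    - [0,0,0,0,0,0,0.38]
    - [0,0,0,0,0,0,0.45]
    - [0,0,0,0,0,0,0.55]
    - [0,0,0,0,0,0,0.7]
    - [0,0,0,0,0,0,0.85]
    - [0,0,0,0,0,0,1]
    - [0,0,0,0,0,0,1]
    - [0,0,0,0,0,0,1]

```text
time: 22.82
tool_pos: [0.4242, -0.1536, 0.1429]
eef_rot: [0.312, -3.124, 0.001]
ft_force: [0.7, -0.1, 0.6]
gripper_width: 0.0854
gripper_force: 0.0
```

>>> play_rows:
  steps:
    - [0,0,-4,0,0,0,1]
    - [0,0,-12,0,0,0,1]
    - [0,0,-24,0,0,0,1]
    - [0,0,-38,0,0,0,1]
    - [0,0,-54,0,0,0,1]
    - [0,0,-70,0,0,0,1]
    - [0,0,-86,0,0,0,1]
    - [0,0,-102,0,0,0,1]
    - [0,0,-118,0,0,0,1]
    - [0,0,-130,0,0,0,1]
    - [0,0,-135,0,0,0,1]
    - [0,0,-135,0,0,0,1]

```text
time: 23.82
tool_pos: [0.4253, -0.1539, 0.2797]
eef_rot: [-0.312, 3.124, -0.002]
ft_force: [0.5, 1.3, -0.2]
gripper_width: 0.0858
gripper_force: 0.0
```

```bash
python3 - <<'E'
from h import *
p,d,c=cam("scene");W=cloud(d,c);hsv=cv2.cvtColor(p,cv2.COLOR_RGB2HSV);H=W[...,2];v,u=np.mgrid[:420,:560]
org=(hsv[...,0]>5)&(hsv[...,0]<20)&(hsv[...,1]>120)&(v>230)&(v<320)&(H>.148)&(u>190)
yel=(hsv[...,0]>22)&(hsv[...,0]<35)&(hsv[...,1]>120)&(u>225)&(u<275)&(v>170)&(v<235)
print(W[org].mean(0).round(4));Q=W[yel&(H>.185)];print(Q.mean(0).round(4),cv2.minAreaRect((Q[:,:2]*1000).astype(np.float32)),np.percentile(W[yel][:,2],98))
cv2.imwrite("pics/c6.png",cv2.resize(p[130:320,170:360,::-1],None,fx=3.1,fy=3.1,interpolation=2))
E
```

```text
[ 0.7076 -0.1382  0.1558]
[ 0.4311 -0.1519  0.1953] ((428.9080505371094, -151.6649627685547), (35.09081268310547, 31.439590454101562), 13.900364875793457) 0.1992907976600659
```

View pics/c6.png

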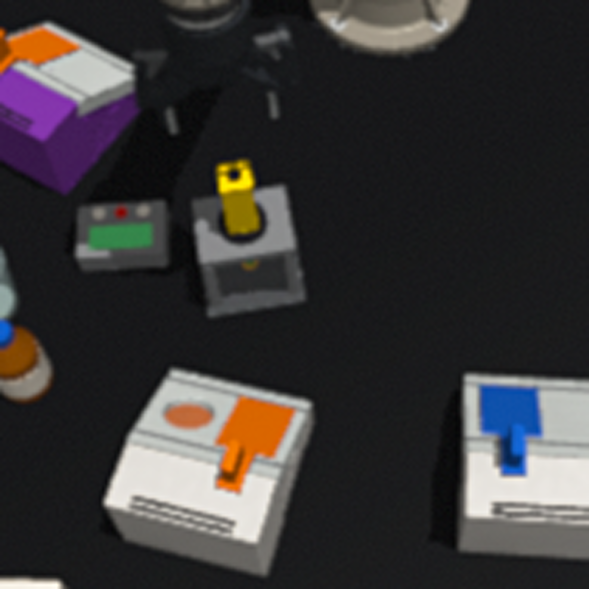

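The wand stands upright in its holster as at the start (top at (236,172)). The guard is open (tab at (232,465)), and the gripper is clear of everything.

```bash
python3 -c "
from station import robot
print(robot.sign_off())"
```

```text
the job is handed in; nothing more can be done
None
```

Job handed in (no verdict was returned): the orange guard was slid about 69 mm and left open, the wand was pressed at about 5 N (spring about 6.5 mm in) and held for over 2 s, and the wand is back upright in its holster.

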